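# Park the ring box under the glass shelf

### The job

Slide the walnut ring box along the table, without lifting it, into its bay under the frosted glass shelf: squarely between the two inlaid brass lines and back until it rests against the felt-faced sprung rail. Where the rail stands changes from day to day, so feel for it: let it give a little but do not ram it, and do not bang the shelf. Leave the thimbles, the darning egg and the ring cone as they stand.

Things in the scene. Friction and masses are not known exactly. Their poses are not given: they have to be found in the camera images.
- ring_box: closed walnut ring box, the thing to slide: 88 mm deep (its x), 105 mm wide (its y), 46 mm high, about 0.3 kg, too wide to grip. Origin at the centre of its underside, z up; its front with a small brass clasp faces its -x, its flat back faces its +x.
- bridge: frosted glass shelf on glass ends, fixed. Origin on the table under the middle of the shelf's front edge; x points level in under the shelf, y along the edge, z up. Plate: x 0 to 200 mm, y -200 to 200, underside 150 mm and top 160 mm above the table. Glass ends at y = -190 and 190 from x = 70 back. An upright gripper cannot follow the box in under it: tilt the tool some 40 degrees, tips leading.
- bay (a point): point on the table on the bay's middle line, 40 mm in from the shelf's front edge; axes as the shelf's (bridge). Two flush inlaid brass lines, 65 mm to either side, running from 80 mm before to 85 mm beyond this point, mark the bay. The box belongs between them.
- rail_zone (a point): middle of the felt-faced rail across the back of the bay (110 mm wide, 6 to 36 mm high) as if at mid setting, 127 mm in from the shelf's edge; axes as the shelf's. The real face stands up to 15 mm nearer or farther in x; its setting is not reported. It gives 9 mm against a soft spring (0.5 N at first touch, 5.5 N at the end, then hard).
- pewter_thimble: dimpled grey pewter thimble on top of the shelf: a thimble 23 mm across its foot and 26 mm high, mouth down; origin at the centre of its underside, z up. Bystander. 
- porcelain_thimble: white porcelain thimble with blue cornflowers on top of the shelf: a thimble 23 mm across its foot and 26 mm high, mouth down; origin at the centre of its underside, z up. Bystander. 
- darning_egg: brass darning egg on a foot on top of the shelf, 43 mm across, 58 mm high; origin at the centre of its underside, z up. Bystander.
- copper_thimble: copper thimble on the table under the shelf, beside the bay: a thimble 23 mm across its foot and 26 mm high, mouth down; origin at the centre of its underside, z up. Bystander. 
- glass_thimble: green glass thimble on the table under the shelf, beside the bay: a thimble 23 mm across its foot and 26 mm high, mouth down; origin at the centre of its underside, z up. Bystander. 
- ring_cone: walnut ring cone on the table to the robot's right, 56 mm across its foot, 82 mm high; origin at the centre of its underside. Bystander.
- tilt_bin: smoked-glass tilting bin on a brass pivot pin over a 100 x 150 mm wooden foot, 105 mm high, fixed to the table on the robot's left; origin at the centre of its underside. Not needed.
Not all that is in view belongs to the job. Leave any purple or red look-alike of the ring_box alone.

How it is judged (in metres and radians):
At the end, for the whole second after the job is handed in: The ring box stands still and flat in the bay, its middle within 12.5 mm of the bay's middle line and its sides within 0.10 rad of the bay's, its back resting on the sprung rail (contact of at least 0.15 N) (y of ring_box in the frame of bridge between -0.0125 and 0.0125 m and x of ring_box in the frame of bridge between 0.06 and 0.115 m and angle between the x axis of ring_box and the x axis of bridge, either way round below 0.1 rad and angle between ring_box's own z axis and vertical below 0.05 rad and contact force between ring_box and bridge above 0.15 N and linear speed of ring_box below 0.01 m/s); the robot touches nothing.
It fails at once if the box rams the rail: pressed on rail or shelf with more than 18 N (contact force between ring_box and bridge above 18 N).
It fails at once if the robot bangs the glass shelf: more than 20 N on it (contact force between any of the arm, the fingers and bridge above 20 N).
It fails at once if the box is lifted more than 15 mm or tipped more than 0.25 rad (height (world z) of ring_box above 0.015 m or angle between ring_box's own z axis and vertical above 0.25 rad).
It fails at once if a thimble, the egg or the ring cone is shifted more than 15 mm or tipped over (distance of any of pewter_thimble, porcelain_thimble, darning_egg, copper_thimble, glass_thimble, ring_cone from where it was at the start of the episode above 0.015 m or angle between any of pewter_thimble, porcelain_thimble, darning_egg, copper_thimble, glass_thimble, ring_cone's own z axis and vertical above 0.5 rad).
It also fails if it takes over 72 s, if anything falls off the work surface, if the arm or the gripper's body presses on something with over 40 N, if the wrist force passes 120 N, or if a joint passes its speed limit or range.

### The arm

A 6-joint arm with a two-finger parallel gripper is mounted at the origin on the work surface. World frame = base frame: x ahead of the robot, y to its left, z up, the work surface at z = 0. Lengths are in m, angles in degrees, forces in N, time in s.
With the tool pointing down it reaches from about 0.375 to 0.9 m from the base axis. Payload 3.1 kg.
Tool frame: the origin (TCP) lies between the finger pads; the fingertips stand 22 mm ahead of it and the grasp point (between the pads) lies 3 mm ahead of it (bot.tip_extent is the distance from the TCP to the fingertips, in m); y points along the fingers, z is the direction in which the jaws open and shut, and the axes are right-handed (so a half turn about y gives the same grasp; the last joint's range is limited). The gripper opens to 87 mm and grips with 3 to 60 N. Pads are 19 mm wide; open, the fingers measure 117 mm over their backs; the gripper's body (75 mm by 190 mm) begins 51 mm behind the grasp point.
Start: joints at [54.001, 30.224, 82.088, -0, 67.689, -10.227], TCP at [0.272, 0.563, 0.245] pointing down, gripper open.
Joint ranges: [-176.69, 176.69], [-43.24, 126.21], [12.49, 139.97], [-82, 262], [0, 151.66], [-163.58, 163.58]. Speed limits (degrees/s): [159.86, 159.86, 180, 180, 180, 180].

### API

Orientations are given as a 3x3 rotation matrix whose columns are the frame's x, y, z axes.
In Python, from rig import bot, eyes, models gives the robot as it stands. The module is installed in compiled form; this text tells all that it offers.
- The arm moves only by the tool arm_command, never from a script. Its arguments are lists of equal length, an entry for each row: "translation": the shift along the tool's x, y, z each as a share of 0.08 m, from -1 to 1, a list of three; "rotation": the turn, a rotation vector about the tool's x, y, z each as a share of 60 degrees, from -1 to 1, a list of three; "grip": the closure, from -1 (fully open) to 1 (shut), so that 0 is half open. In form: {"translation": [[x, y, z], ...], "rotation": [[rx, ry, rz], ...], "grip": [grip, ...]}. A call has 1 to 5 rows; each row is the pose to reach, as a shift and turn from the pose commanded when the call began, along the tool's axes at that moment; what a row does not reach only later rows make up. A row lasts 1/10 s, in which the tool goes at most 50 mm and 8.59 degrees, less where a joint would pass 70% of its speed; a pose out of reach is approached as far as the arm can. A call with a number of a shift or a turn outside -1 to 1 is refused whole. A call with a gripper value outside its range is refused whole. The fingers move at their own pace and stop on an object; the grip force is fixed at half the most. Time passes only in rows, so rows that repeat a pose let the fingers close. It gives the time, the measured TCP pose, the force and the opening at its end, in the units of the state.
- bot.read_state(): the state, without advancing time (a new reading comes with each control period).
- eyes.capture(name): name is "scene" or "top" or "wrist"; returns a dict with "image" (400x640x3 uint8, blue, green, red), "mtx" (3x3 intrinsics, pixels), "rvec" (rotation vector, rad) and "tvec" (3), from world to camera coordinates, as OpenCV has them; the wrist camera has in their place "hand_eye" (4x4, takes a point from camera to tool coordinates, whose origin is the TCP and whose axes are the tool frame's). Camera axes: x right, y down, z forward; pixel columns grow to the right and rows downward; lengths in m; the calibration is good to about 2 mm. A picture is of the moment at which its call begins: read the wrist's pose just before it. There is no depth.
- bot.hand_in(): hands the job in, once; it reports no verdict.
Trained networks look in the newest picture that a camera, given by its name, has taken for a name from the list of things; names that differ only in an ending like _2 or _b are one class to them, and where a whole thing is asked for, a point or a joint stands for the part that bears it (a point fixed in the world has none). Each returns a list of dicts, best first, with "conf" (0 to 1); they miss things now and then, are a little off and sometimes report something else, mostly with a low value. They report only what shows in the picture. A call takes as long as a camera call. They do not tell look-alikes from the thing itself.
- models.recognise(camera, thing): "extent" ([left, top, right, bottom] as shares, 0 to 1, of the picture: columns of its width, rows of its height, round what is visible of it).
- models.spot_point(camera, thing): "point" ([column, row] as shares, 0 to 1, of the picture: columns of its width, rows of its height: a listed point, or the origin of a listed thing).
The state is a dict: "time_s": time; "joint_positions": joint angles; "qvel": joint speeds; "tau": joint torques, N m; "position": TCP position; "tcp_rot": TCP orientation; "force": force on the tool from outside, world axes, zero at the start; "moment": the same for the moment, N m; "opening": opening from 0.0 (shut) to 1.0 (fully open).
Only numpy, scipy, OpenCV 4.12 (cv2) and the standard library are available. Lean on these libraries where they do the work, as an engineer would, in place of code of your own. Each camera call takes 0.05 s, during which the arm holds its last target. There are 200 camera calls.

## Working session

There is one attempt and no reset: what is moved stays moved. The work goes in short steps, Python scripts to look and compute and a tool call to move; the robot and the scene stay as the last step left them, time stands still between calls to the robot, and variables do not carry over. Pictures are saved under pics/ and viewed, about 8 in all and at most 12, crops included, and the job is handed in when it is done.

Besides the shell and the picture viewer there is one more tool, called after "Call:" as name(argument=value, ...) on one line, values as JSON. arm_command: Moves the arm, as the interface text tells. Shift numbers are shares of 0.08 m and turn numbers shares of 60 degrees, none past 1 either way. Its arguments: {"type":"object","properties":{"translation":{"type":"array"},"rotation":{"type":"array"},"grip":{"type":"array"}},"required":["translation","rotation","grip"]}

```bash
mkdir -p pics
cat > h.py <<'E'
import numpy as np, cv2
from rig import bot, eyes, models
def ray(c,px):
    R=cv2.Rodrigues(np.array(c['rvec'],float))[0]; t=np.array(c['tvec'],float).ravel()
    d=R.T@np.linalg.inv(c['mtx'])@np.array([px[0],px[1],1.]); return -R.T@t,d
def onz(c,px,z=0.):
    o,d=ray(c,px); return o+d*(z-o[2])/d[2]
def proj(c,P):
    return cv2.projectPoints(np.array(P,float).reshape(-1,3),np.array(c['rvec'],float),np.array(c['tvec'],float),c['mtx'],None)[0].reshape(-1,2)
E
python3 - <<'E'
from h import *
ims=[]
for n in ['scene','top']:
    c=eyes.capture(n); cv2.imwrite(f'pics/{n}0.png',c['image'])
    for th in ['ring_box','bridge','bay','rail_zone','copper_thimble','glass_thimble','ring_cone']:
        for r in models.spot_point(n,th)[:3]:
            p=np.array(r['point'])*[640,400]; print(n,th,round(r['conf'],2),p.round(),onz(c,p).round(3))
    print([ (round(r['conf'],2),(np.array(r['extent'])*[640,400,640,400]).round()) for r in models.recognise(n,'ring_box')])
    print(n,'cam',ray(c,(320,200))[0].round(3))
print(bot.read_state())
E
```

```text
scene ring_box 0.96 [396. 203.] [0.435 0.174 0.   ]
scene ring_box 0.83 [330. 179.] [ 0.469 -0.033  0.   ]
scene ring_box 0.56 [279. 144.] [ 0.449 -0.229  0.   ]
scene ring_cone 0.85 [196. 150.] [ 0.597 -0.436  0.   ]
[(0.93, array([310., 155., 354., 197.])), (0.86, array([377., 178., 421., 221.])), (0.57, array([262., 119., 297., 160.])), (0.31, array([432., 278., 501., 320.]))]
scene cam [0.901 0.177 1.1  ]
top ring_box 0.98 [257. 267.] [0.425 0.174 0.   ]
top ring_box 0.71 [329. 253.] [ 0.457 -0.025  0.   ]
top ring_box 0.7 [403. 255.] [ 0.446 -0.225  0.   ]
top copper_thimble 0.45 [374. 147.] [ 0.751 -0.162  0.   ]
top ring_cone 0.74 [473. 197.] [ 0.597 -0.43   0.   ]
[(0.62, array([236., 242., 279., 290.])), (0.61, array([306., 235., 355., 271.])), (0.55, array([383., 232., 433., 279.]))]
top cam [0.484 0.01  1.005]
{'time_s': 0.9, 'joint_positions': array([ 5.40010011e+01,  3.02240750e+01,  8.20868856e+01,  9.56290234e-04,
        6.76914723e+01, -1.02271303e+01]), 'qvel': array([-0.07793323,  0.06112315,  0.04195005, -0.0087883 , -0.07654148,
       -0.04934966]), 'tau': array([-8.52340891e-04, -4.40005016e+01, -1.76985240e+01,  6.33016205e-02,
        5.03375055e-02, -3.46076533e-06]), 'position': array([0.27169557, 0.56282709, 0.24454681]), 'tcp_rot': array([[ 9.00529599e-01, -3.74502670e-05,  4.34794709e-01],
       [-4.34794711e-01, -2.52770116e-05,  9.00529599e-01],
       [-2.27347630e-05, -9.99999999e-01, -3.90458751e-05]]), 'force': array([-0.26261533, -0.37075049,  0.13917392]), 'moment': array([-0.05011012, -0.01094218, -0.02850373]), 'opening': 0.9969333653991894}
```

Run:
```python
import cv2
t=cv2.imread('pics/top0.png'); s=cv2.imread('pics/scene0.png')
cv2.imwrite('pics/top0c.png',cv2.resize(t[90:310,200:500],None,fx=2.66,fy=2.66,interpolation=2))
```

```text
(no output)
```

View pics/top0c.png

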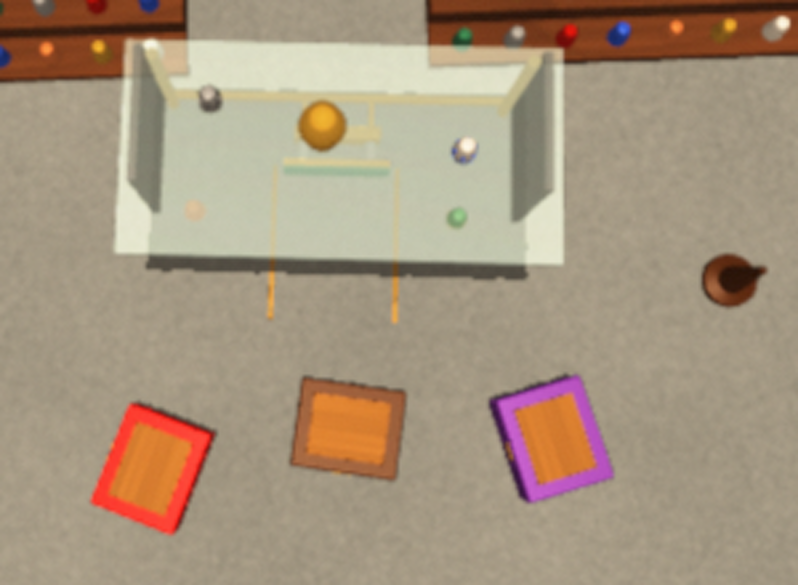

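View pics/scene0.png

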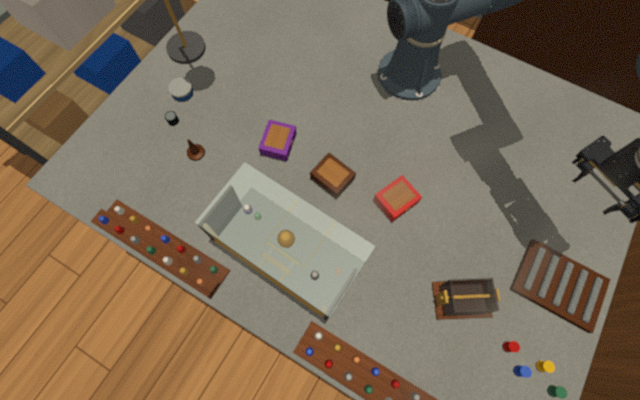

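The top crop (scale 2.66, offset 200,90) shows three candidates: red at top px (257,267), walnut at (331,251) and purple (407,255). The plain walnut one in the middle is the ring box, in line with the bay. The brass lines run at crop columns ~271 and ~396, and the rail's front face is near row 172. Next I measure box and bay precisely.

```bash
cat >> h.py <<'E'
import itertools
from scipy.optimize import minimize
def boxpose(c,x0,roi=None):
    """fit box top rectangle (z=.046) from colour mask: saturated brownish blob near prediction"""
    hsv=cv2.cvtColor(c['image'],cv2.COLOR_BGR2HSV)
    m=((hsv[...,0]<22)&(hsv[...,1]>95)).astype(np.uint8)
    if roi: 
        k=np.zeros_like(m); k[roi[1]:roi[3],roi[0]:roi[2]]=1; m*=k
    n,l,st,ce=cv2.connectedComponentsWithStats(m)
    i=1+np.argmax(st[1:,4]); cnt=cv2.findContours((l==i).astype(np.uint8),0,2)[0][0]
    P=np.array([onz(c,p,.046)[:2] for p in cnt[:,0,:].astype(float)])*1000
    r=cv2.minAreaRect(P.astype(np.float32)); return r,st[i]
E
python3 - <<'E'
from h import *
c=eyes.capture('top')
print(boxpose(c,None,(300,225,360,280)))
f=lambda u,v:(200+(u+.5)/2.66-.5,90+(v+.5)/2.66-.5)
for nm,p in dict(Lf=(270,318),Lm=(272,260),Rf=(395,322),Rm=(396,262)).items(): print(nm,onz(c,f(*p)).round(4))
for nm,p in dict(sl=(115,253),sr=(563,264)).items(): print(nm,onz(c,f(*p),.16).round(4))
for nm,p in dict(rl=(284,172),rr=(389,177)).items(): print(nm,onz(c,f(*p),.006).round(4),onz(c,f(*p),.036).round(4))
for nm,p in dict(tl=(285,160),tr=(390,164)).items(): print(nm,onz(c,f(*p),.036).round(4))
for nm,p in dict(cop=(194,210),gl=(457,217)).items(): print(nm,onz(c,f(*p),.02).round(4))
# brass line pixels outside
hsv=cv2.cvtColor(c['image'],cv2.COLOR_BGR2HSV)
m=(hsv[...,1]>120)&(hsv[...,0]<30)
for a,b in((296,308),(343,354)):
    ys,xs=np.nonzero(m[190:214,a:b]); 
    for y in sorted(set(ys)): 
        w=hsv[190+y,a:b,1].astype(float)-70; w=w.clip(0); x=a+(w*np.arange(b-a)).sum()/w.sum(); print(190+y,round(x,2),onz(c,(x,190+y)).round(4)[:2],end=' ')
    print()
E
```

```text
(((463.3731689453125, -26.840553283691406), (104.32743835449219, 88.24601745605469), 80.08696746826172), array([ 309,  232,   44,   39, 1342], dtype=int32))
Lf [0.5793 0.0491 0.    ]
Lm [0.6408 0.0454 0.    ]
Rf [ 0.571  -0.0816  0.    ]
Rm [ 0.6345 -0.0854  0.    ]
sl [0.6267 0.1798 0.16  ]
sr [ 0.6039 -0.2173  0.16  ]
rl [0.7341 0.0299 0.006 ] [0.7265 0.0293 0.036 ]
rr [ 0.7248 -0.0813  0.006 ] [ 0.7176 -0.0785  0.036 ]
tl [0.7392 0.0279 0.036 ]
tr [ 0.7312 -0.0801  0.036 ]
cop [0.6932 0.1248 0.02  ]
gl [ 0.6766 -0.1487  0.02  ]
190 301.86 [0.6335 0.0458] 191 301.82 [0.6307 0.046 ] 192 301.7 [0.6279 0.0464] 193 301.64 [0.625  0.0466] 194 301.68 [0.6222 0.0466] 195 301.65 [0.6194 0.0468] 196 301.67 [0.6165 0.0468] 197 301.59 [0.6137 0.0471] 198 301.43 [0.6109 0.0476] 199 301.39 [0.6081 0.0478] 200 301.3 [0.6053 0.0481] 201 301.26 [0.6025 0.0483] 202 301.26 [0.5997 0.0484] 203 301.25 [0.5968 0.0485] 204 301.26 [0.594  0.0485] 205 301.24 [0.5912 0.0487] 206 301.21 [0.5884 0.0488] 207 301.16 [0.5856 0.049 ] 208 301.13 [0.5828 0.0492] 209 301.19 [0.58   0.0491] 
190 348.13 [ 0.6294 -0.0839] 191 348.14 [ 0.6265 -0.0839] 192 348.13 [ 0.6237 -0.0837] 193 348.17 [ 0.6209 -0.0837] 194 348.14 [ 0.618  -0.0835] 195 348.13 [ 0.6152 -0.0833] 196 348.13 [ 0.6124 -0.0832] 197 348.12 [ 0.6096 -0.0831] 198 348.14 [ 0.6068 -0.083 ] 199 348.15 [ 0.604  -0.0829] 200 348.13 [ 0.6011 -0.0827] 201 348.08 [ 0.5983 -0.0825] 202 348.03 [ 0.5955 -0.0822] 203 348.02 [ 0.5927 -0.0821] 204 347.99 [ 0.5899 -0.0819] 205 347.96 [ 0.5871 -0.0817] 206 347.97 [ 0.5843 -0.0816] 207 347.99 [ 0.5815 -0.0815] 208 347.99 [ 0.5787 -0.0814] 209 347.99 [ 0.5759 -0.0813] 210 347.96 [ 0.5731 -0.0811]
```

Bay axes: origin about (0.615, -0.0185), yaw about -3.3°. The walnut box is at (0.463, -0.027), yaw -9.9°, so it sits 17 mm to the right of the bay line. The rail face looks to be about 117 mm in. My plan is to push with two spread fingertips on the box's front face. First I go over to behind the box.

Call:
arm_command(translation=[[1,0,-1],[1,0,-1],[1,0,-1]], rotation=[[0,-0.265,0],[0,-0.265,0],[0,-0.265,0]], grip=[-0.4,-0.4,-0.4])

```text
time_s: 1.25
position: [0.3091, 0.4521, 0.2442]
tcp_rot: [[0.985, -0.001, 0.172], [-0.172, -0.003, 0.985], [-0.001, -1.0, -0.004]]
force: [0.1, 0.2, -0.6]
opening: 0.808
```

Call:
arm_command(translation=[[0.347,0,-0.936],[0.347,0,-0.936],[0.347,0,-0.936]], rotation=[[0,0,0],[0,0,0],[0,0,0]], grip=[-0.4,-0.4,-0.4])

```text
time_s: 1.55
position: [0.3234, 0.3748, 0.2446]
tcp_rot: [[0.984, -0.001, 0.176], [-0.176, -0.002, 0.984], [-0.001, -1.0, -0.002]]
force: [-0.1, 0.2, 0.5]
opening: 0.708
```

Call:
arm_command(translation=[[0.347,0,-0.936],[0.347,0,-0.936],[0.347,0,-0.936]], rotation=[[0,0,0],[0,0,0],[0,0,0]], grip=[-0.4,-0.4,-0.4])

```text
time_s: 1.85
position: [0.3383, 0.2975, 0.2447]
tcp_rot: [[0.985, -0.0, 0.175], [-0.175, -0.0, 0.985], [-0.0, -1.0, -0.0]]
force: [-0.8, 0.4, -1.1]
opening: 0.696
```

Call:
arm_command(translation=[[0.347,0,-0.936],[0.347,0,-0.936],[0.347,0,-0.936]], rotation=[[0,0,0],[0,0,0],[0,0,0]], grip=[-0.4,-0.4,-0.4])

```text
time_s: 2.15
position: [0.3535, 0.2196, 0.2448]
tcp_rot: [[0.985, 0.001, 0.175], [-0.175, 0.0, 0.985], [0.001, -1.0, 0.0]]
force: [-0.0, 0.4, 1.0]
opening: 0.699
```

Call:
arm_command(translation=[[0.347,0,-0.936],[0.347,0,-0.936],[0.347,0,-0.936]], rotation=[[0,0,0],[0,0,0],[0,0,0]], grip=[-0.4,-0.4,-0.4])

```text
time_s: 2.45
position: [0.3688, 0.1414, 0.2449]
tcp_rot: [[0.985, 0.002, 0.175], [-0.175, 0.0, 0.985], [0.002, -1.0, 0.001]]
force: [0.4, -0.7, -0.1]
opening: 0.703
```

Call:
arm_command(translation=[[0.347,0,-0.936],[0.347,0,-0.936],[0.347,0,-0.936]], rotation=[[0,0,0],[0,0,0],[0,0,0]], grip=[-0.4,-0.4,-0.4])

```text
time_s: 2.75
position: [0.3839, 0.0627, 0.245]
tcp_rot: [[0.985, 0.003, 0.175], [-0.175, -0.0, 0.985], [0.003, -1.0, 0.001]]
force: [0.0, -0.1, -0.0]
opening: 0.698
```

Call:
arm_command(translation=[[0.347,0,-0.936],[0.347,0,-0.936],[0.347,0,-0.936]], rotation=[[0,0,0],[0,0,0],[0,0,0]], grip=[-0.4,-0.4,-0.4])

```text
time_s: 3.05
position: [0.3987, -0.0161, 0.2449]
tcp_rot: [[0.985, 0.003, 0.174], [-0.174, -0.001, 0.985], [0.003, -1.0, 0.0]]
force: [0.2, 0.1, 0.6]
opening: 0.7
```

Run:
```python
from h import *
c=eyes.capture('wrist'); cv2.imwrite('pics/w1.png',c['image']); print(c['hand_eye'].round(3))
```

```text
[[ 0.     0.957  0.29  -0.08 ]
 [ 0.001 -0.29   0.957 -0.14 ]
 [ 1.     0.    -0.001  0.   ]
 [ 0.     0.     0.     1.   ]]
```

View pics/w1.png

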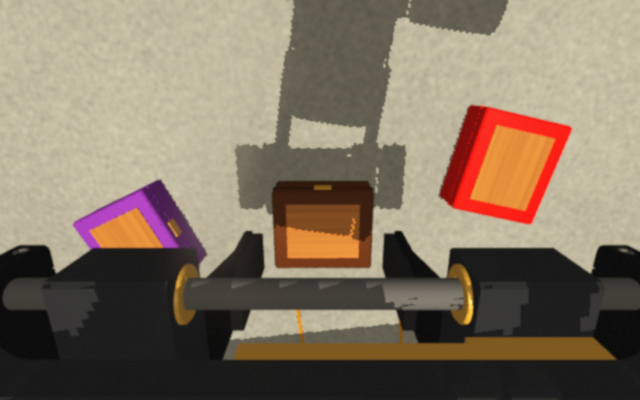

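The wrist view shows the walnut box (273–373, 182–268) squared to the fingers, with its clasp at (322,187) facing the robot. Purple is left at (140,225) and red right at (510,165), so the choice is right. Now I descend behind it.

Call:
arm_command(translation=[[-0.05,0.4,0],[-0.05,0.85,0],[-0.05,0.85,0]], rotation=[[0,0,0],[0,0,0],[0,0,0]], grip=[-0.4,-0.4,-0.4])

```text
time_s: 3.4
position: [0.3891, -0.0116, 0.1738]
tcp_rot: [[0.985, -0.009, 0.17], [-0.17, 0.004, 0.985], [-0.01, -1.0, 0.002]]
force: [-0.7, 0.1, -0.2]
opening: 0.699
```

Call:
arm_command(translation=[[0,0.4,0],[0,0.85,0],[0,0.85,0]], rotation=[[0,0,0],[0,0,0],[0,0,0]], grip=[-0.4,-0.4,-0.4])

```text
time_s: 3.7
position: [0.3905, -0.0127, 0.1064]
tcp_rot: [[0.985, -0.008, 0.171], [-0.171, 0.003, 0.985], [-0.008, -1.0, 0.002]]
force: [0.2, -0.0, 0.4]
opening: 0.7
```

Call:
arm_command(translation=[[0,0.4,0],[0,0.8,0],[0,0.85,0],[0,0.85,0]], rotation=[[0,0,0],[0,0,0],[0,0,0],[0,0,0]], grip=[-0.4,-0.4,-0.4,-0.4])

```text
time_s: 4.1
position: [0.3927, -0.0141, 0.0416]
tcp_rot: [[0.985, 0.0, 0.171], [-0.171, -0.0, 0.985], [0.0, -1.0, 0.0]]
force: [-0.3, 0.6, 0.4]
opening: 0.702
```

Call:
arm_command(translation=[[0.075,0,0],[0.15,0,0],[0.225,0,0],[0.3,0,0],[0.375,0,0]], rotation=[[0,0,0],[0,0,0],[0,0,0],[0,0,0],[0,0,0]], grip=[-0.4,-0.4,-0.4,-0.4,-0.4])

```text
time_s: 4.6
position: [0.4213, -0.0194, 0.041]
tcp_rot: [[0.985, -0.001, 0.171], [-0.171, 0.0, 0.985], [-0.001, -1.0, 0.0]]
force: [-2.6, 0.2, 1.7]
opening: 0.702
```

Call:
arm_command(translation=[[0.087,0,0.003],[0.174,0,0.011],[0.26,0,0.025],[0.344,0,0.044],[0.428,0,0.068]], rotation=[[0,-0.06,0],[0,-0.12,0],[0,-0.18,0],[0,-0.24,0],[0,-0.3,0]], grip=[-0.4,-0.4,-0.4,-0.4,-0.4])

```text
time_s: 5.1
position: [0.4569, -0.0205, 0.0405]
tcp_rot: [[0.99, 0.0, -0.143], [0.143, -0.0, 0.99], [0.0, -1.0, -0.0]]
force: [-1.3, -1.0, -0.2]
opening: 0.702
```

```bash
cat >> h.py <<'E'
O=np.array([.615,-.0185]); th=np.radians(-3.3); EX=np.array([np.cos(th),np.sin(th)]); EY=np.array([-EX[1],EX[0]])
def report(cam='scene',tag='x'):
    s=bot.read_state(); p=s['position']; R=s['tcp_rot']; c=eyes.capture(cam); cv2.imwrite(f'pics/{tag}.png',c['image'])
    d=p[:2]-O; print('TCP bridge',(d@EX).round(4),(d@EY).round(4),'z',p[2].round(4),'yaw rel',(np.degrees(np.arctan2(-R[0,2],R[1,2]))+3.3).round(2),'F',s['force'].round(2),'t',s['time_s'])
    q=O+EX*((d@EX)+.055)+EY*(d@EY); u=proj(c,[*q,.03])[0]; print('px',u.round())
    return c,u
E
python3 - <<'E'
from h import *
for cam in ('scene','top'):
    c,u=report(cam,'b_'+cam); u=u.astype(int)
    r,st=boxpose(c,None,(u[0]-30,u[1]-27,u[0]+30,u[1]+27)); d=np.array(r[0])/1000-O; print(cam,r,st,'bridge',d@EX,d@EY)
a=cv2.imread('pics/b_scene.png')[110:260,230:430]; b=cv2.imread('pics/b_top.png')[190:340,240:440]
cv2.imwrite('pics/b.png',cv2.resize(np.hstack([a,b]),None,fx=2,fy=2,interpolation=2))
E
```

```text
TCP bridge -0.1577 -0.0111 z 0.0405 yaw rel 11.55 F [-1.3  -1.04 -0.25] t 5.1
px [325. 188.]
scene ((516.654541015625, -14.137248992919922), (101.71094512939453, 104.0748291015625), 6.4178290367126465) [ 307  168   43   39 1023] bridge -0.09843352169479075 -0.0013056438864845722
TCP bridge -0.1558 -0.0112 z 0.0406 yaw rel 11.66 F [-0.14  0.37  1.41] t 5.15
px [329. 232.]
top ((526.0411376953125, -11.117752075195312), (62.07776641845703, 104.41304016113281), 8.560017585754395) [303 213  43  24 721] bridge -0.08923630411574461 0.0022491764559451847
```

View pics/b.png

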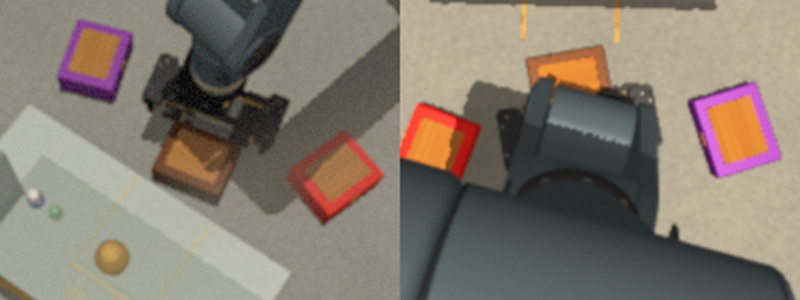

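The box follows the fingers exactly: the top view gives yaw 11.6° relative to the bay, and the centre is already on the middle line at x≈-0.102. Now I push straight, then arc back to square.

Call:
arm_command(translation=[[0.094,0,0],[0.188,0,0],[0.28,0,0],[0.375,0,0]], rotation=[[0,0,0],[0,0,0],[0,0,0],[0,0,0]], grip=[-0.4,-0.4,-0.4,-0.4])

```text
time_s: 5.6
position: [0.4867, -0.0158, 0.0405]
tcp_rot: [[0.99, 0.0, -0.141], [0.141, -0.0, 0.99], [0.0, -1.0, -0.0]]
force: [-0.8, 0.1, -0.7]
opening: 0.697
```

Call:
arm_command(translation=[[0.075,0,-0.0015],[0.15,0,-0.006],[0.225,0,-0.014],[0.3,0,-0.0245],[0.375,0,-0.038]], rotation=[[0,0.0387,0],[0,0.0774,0],[0,0.116,0],[0,0.155,0],[0,0.1935,0]], grip=[-0.4,-0.4,-0.4,-0.4,-0.4])

```text
time_s: 6.1
position: [0.5165, -0.0143, 0.0405]
tcp_rot: [[0.998, -0.0, 0.062], [-0.062, 0.0, 0.998], [-0.0, -1.0, 0.0]]
force: [-1.2, 0.9, -0.3]
opening: 0.699
```

```bash
cat >> h.py <<'E'
def topbox():
    """box pose from the back part seen by the top camera"""
    c,u=report('top','t'); 
    d=bot.read_state()['position'][:2]-O
    u=proj(c,[*(O+EX*((d@EX)+.075)+EY*(d@EY)),.046])[0].astype(int)
    r,st=boxpose(c,None,(u[0]-32,u[1]-25,u[0]+32,u[1]+25))
    B=cv2.boxPoints(r)/1000; Q=np.array([[(b-O)@EX,(b-O)@EY] for b in B]); Q=Q[np.argsort(-Q[:,0])]
    a,b=sorted(Q[:2],key=lambda q:q[1]); v=b-a; L=np.hypot(*v); n=np.array([v[1],-v[0]])/L; ctr=(a+b)/2-n*.044
    print('box bridge',ctr.round(4),'yaw',np.degrees(np.arctan2(n[1],n[0])).round(2),'width',L.round(4)); return c
E
python3 -c "
from h import *
topbox()"
```

```text
TCP bridge -0.0985 -0.0014 z 0.0405 yaw rel -0.27 F [-1.18  0.9  -0.25] t 6.1
px [325. 210.]
box bridge [-0.0282 -0.0074] yaw 0.85 width 0.1121
```

Call:
arm_command(translation=[[-0.19,0,0],[-0.37,0,0],[-0.37,0,0]], rotation=[[0,0,0],[0,0,0],[0,0,0]], grip=[-0.4,-0.4,-0.4])

```text
time_s: 6.45
position: [0.4851, -0.0124, 0.0405]
tcp_rot: [[0.998, -0.002, 0.06], [-0.06, 0.001, 0.998], [-0.002, -1.0, 0.0]]
force: [0.0, 0.2, -0.1]
opening: 0.699
```

Call:
arm_command(translation=[[0,0,0],[0,0,0],[0,0,0.01],[0,0.02,0.02],[0,0.055,0.02]], rotation=[[0,0,-0.135],[0,0,-0.27],[0,0,-0.405],[0,0,-0.54],[0,0,-0.667]], grip=[-0.4,-0.4,-0.4,-0.4,-0.4])

```text
time_s: 6.95
position: [0.5139, -0.0035, 0.0648]
tcp_rot: [[0.942, 0.332, 0.053], [-0.059, 0.008, 0.998], [0.331, -0.943, 0.027]]
force: [-0.6, -0.0, -1.0]
opening: 0.699
```

```bash
python3 -c "
from h import *
c=topbox(); s,u=report('scene','s'); print(bot.read_state()['tcp_rot'].round(3))
a=s['image'][130:280,210:410]; b=c['image'][130:280,230:430]
cv2.imwrite('pics/d.png',cv2.resize(np.hstack([a,b]),None,fx=2,fy=2,interpolation=2))
"
```

```text
TCP bridge -0.1018 0.0092 z 0.0648 yaw rel 0.25 F [-0.65 -0.03 -1.01] t 6.95
px [321. 211.]
box bridge [-0.0289 -0.0079] yaw 1.66 width 0.1124
TCP bridge -0.1009 0.0092 z 0.0664 yaw rel 0.19 F [-0.49 -0.11  0.91] t 7.0
px [320. 207.]
[[ 0.941  0.333  0.054]
 [-0.06   0.008  0.998]
 [ 0.332 -0.943  0.027]]
```

View pics/d.png

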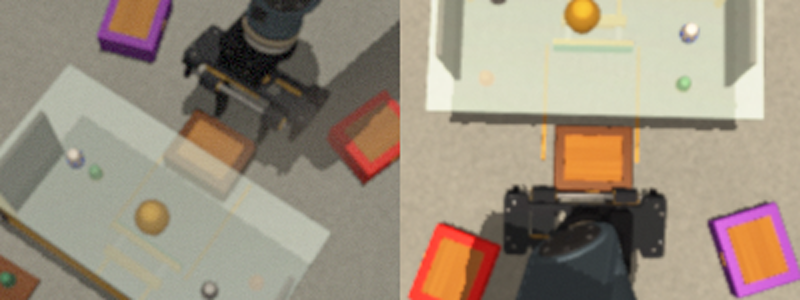

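```bash
python3 -c "
from h import *
print(bot.read_state()['joint_positions'].round(1))"
```

```text
[ -16.1   37.8  119.7   56.     6.9 -157.6]
```

Call:
arm_command(translation=[[-0.1,-0.2,0],[-0.1,-0.4,0]], rotation=[[0,0,0],[0,0,0.167]], grip=[-0.4,-0.4])

```text
time_s: 7.25
position: [0.5018, 0.0077, 0.0819]
tcp_rot: [[0.952, 0.303, 0.039], [-0.055, 0.047, 0.997], [0.3, -0.952, 0.062]]
force: [0.1, 1.4, -0.8]
opening: 0.701
```

```bash
python3 -c "
from h import *
s=bot.read_state();print(s['joint_positions'].round(1),s['position'].round(4),s['tcp_rot'].round(3))"
```

```text
[ -16.3   35.2  119.8   40.7   11.5 -142.5] [0.5018 0.0077 0.0819] [[ 0.952  0.303  0.039]
 [-0.055  0.047  0.997]
 [ 0.3   -0.952  0.062]]
```

```bash
cat > k.py <<'E'
import numpy as np
from scipy.spatial.transform import Rotation as Ro
from scipy.optimize import least_squares
def fk(q,L):
    r0,h0,L1,L2,Lt=L; z=np.array([0,0,1.])
    A=Ro.from_euler('z',q[0],degrees=True); B=A*Ro.from_euler('y',q[1],degrees=True); C=B*Ro.from_euler('y',q[2],degrees=True)
    D=C*Ro.from_euler('ZYZ',q[3:],degrees=True)
    return A.apply([r0,0,h0])+B.apply(L1*z)+C.apply(L2*z)+D.apply(Lt*z),D
dat=[([54.001,30.224,82.087,0,67.691,-10.227],[.2717,.5628,.2445]),([-16.3,35.2,119.8,40.7,11.5,-142.5],[.5018,.0077,.0819]),([-16.1,37.8,119.7,56,6.9,-157.6],[.5144,-.0035,.0660])]
f=least_squares(lambda L:np.r_[np.concatenate([fk(q,L)[0]-p for q,p in dat]),(np.array(L)-[0,.3,.4,.4,.3])*1e-3],[0,.3,.4,.4,.3]); L=f.x
if __name__=='__main__':
    print(L.round(4),np.abs(f.fun[:9]).max())
    for q,p in dat: print(fk(q,L)[0].round(4),p,fk(q,L)[1].as_matrix().round(2).tolist())
    for tilt in (20,30,35,40,45):
      for x in (.48,.51,.54,.57,.6,.63):
        s=least_squares(lambda u:np.r_[fk([0,u[0],u[1],0,180-tilt-u[0]-u[1],0],L)[0][[0,2]]-[x,.037]],[45,110]); u=s.x
        print(tilt,x,u.round(1),(180-tilt-u.sum()).round(1),'err',np.abs(s.fun).max().round(4))
E
python3 k.py
```

```text
[ 0.7539  2.8958 -1.441   0.6222  1.1602] 0.08342927922112203
[0.3551 0.4888 0.2542] [0.2717, 0.5628, 0.2445] [[-0.43, -0.9, -0.0], [-0.9, 0.43, -0.0], [0.0, 0.0, -1.0]]
[0.5298 0.0022 0.0498] [0.5018, 0.0077, 0.0819] [[-0.04, -0.95, 0.3], [-1.0, 0.06, 0.05], [-0.06, -0.3, -0.95]]
[ 0.491  -0.0214  0.0883] [0.5144, -0.0035, 0.066] [[-0.05, -0.94, 0.33], [-1.0, 0.06, 0.01], [-0.03, -0.33, -0.94]]
20 0.48 [ 35.7 128.4] -4.1 err 0.0
20 0.51 [ 35.3 126.8] -2.1 err 0.0
20 0.54 [ 34.8 125.3] -0.1 err 0.0
20 0.57 [ 34.3 123.9] 1.8 err 0.0
20 0.6 [ 33.7 122.6] 3.6 err 0.0
20 0.63 [ 33.1 121.4] 5.4 err 0.0
30 0.48 [ 30.2 161.8] -42.0 err 0.0
30 0.51 [ 30.8 157.2] -38.0 err 0.0
30 0.54 [ 31.1 153.5] -34.6 err 0.0
30 0.57 [ 31.2 150.3] -31.5 err 0.0
30 0.6 [ 31.3 147.5] -28.8 err 0.0
30 0.63 [ 31.2 145. ] -26.2 err 0.0
35 0.48 [ 26.2 180. ] -61.2 err 0.0573
35 0.51 [ 25.5 180. ] -60.5 err 0.0458
35 0.54 [ 24.7 180. ] -59.7 err 0.0345
35 0.57 [ 24. 180.] -59.0 err 0.0234
35 0.6 [ 23.2 180. ] -58.2 err 0.0125
35 0.63 [ 22.5 180. ] -57.5 err 0.0018
40 0.48 [ 27.4 180. ] -67.4 err 0.1377
40 0.51 [ 26.7 180. ] -66.7 err 0.1264
40 0.54 [ 26. 180.] -66.0 err 0.1152
40 0.57 [ 25.3 180. ] -65.3 err 0.1041
40 0.6 [ 24.5 180. ] -64.5 err 0.0932
40 0.63 [ 23.8 180. ] -63.8 err 0.0825
45 0.48 [ 28.2 180. ] -73.2 err 0.2206
45 0.51 [ 27.6 180. ] -72.6 err 0.2095
45 0.54 [ 26.9 180. ] -71.9 err 0.1985
45 0.57 [ 26.2 180. ] -71.2 err 0.1876
45 0.6 [ 25.5 180. ] -70.5 err 0.1769
45 0.63 [ 24.9 180. ] -69.9 err 0.1663
```

```bash
python3 - <<'E'
s=open('k.py').read()
s=s.replace("r0,h0,L1,L2,Lt=L;","r0,h0,L1,L2,Lt,d=L;").replace("[r0,0,h0]","[r0,d,h0]").replace("[0,.3,.4,.4,.3]","[0,.3,.4,.4,.3,.11]")
s=s.replace("(20,30,35,40,45)","(20,35,40,45)").replace("[0,u[0],u[1],0,180-tilt-u[0]-u[1],0],L)[0][[0,2]]-[x,.037]","[0,u[0],u[1],0,180-tilt-u[0]-u[1],0],L)[0][[0,2]]-[np.sqrt(x*x-L[5]**2),.037]")
open('k.py','w').write(s)
E
python3 k.py
```

```text
[ 0.2984  0.6213 -0.026   0.3521  0.2174  0.1162] 0.011376507174794215
[0.2651 0.5626 0.2478] [0.2717, 0.5628, 0.2445] [[-0.43, -0.9, -0.0], [-0.9, 0.43, -0.0], [0.0, 0.0, -1.0]]
[5.132e-01 4.000e-04 7.400e-02] [0.5018, 0.0077, 0.0819] [[-0.04, -0.95, 0.3], [-1.0, 0.06, 0.05], [-0.06, -0.3, -0.95]]
[ 0.5054 -0.0024  0.0705] [0.5144, -0.0035, 0.066] [[-0.05, -0.94, 0.33], [-1.0, 0.06, 0.01], [-0.03, -0.33, -0.94]]
20 0.48 [-13.7 180. ] -6.3 err 0.0128
20 0.51 [-18.1 180. ] -2.0 err 0.0206
20 0.54 [-22.1 180. ] 2.1 err 0.0298
20 0.57 [-26. 180.] 6.0 err 0.0402
20 0.6 [-29.6 180. ] 9.6 err 0.0513
20 0.63 [-33. 180.] 13.0 err 0.0628
35 0.48 [ -6. 180.] -29.0 err 0.0302
35 0.51 [-10.3 180. ] -24.7 err 0.0342
35 0.54 [-14.4 180. ] -20.6 err 0.04
35 0.57 [-18.4 180. ] -16.6 err 0.0474
35 0.6 [-22.2 180. ] -12.8 err 0.0561
35 0.63 [-25.8 180. ] -9.2 err 0.0658
40 0.48 [ -3.8 180. ] -36.2 err 0.0405
40 0.51 [ -7.9 180. ] -32.0 err 0.0434
40 0.54 [-12. 180.] -27.9 err 0.0481
40 0.57 [-16. 180.] -24.0 err 0.0544
40 0.6 [-19.8 180. ] -20.2 err 0.0621
40 0.63 [-23.4 180. ] -16.6 err 0.0709
45 0.48 [ -1.8 180. ] -43.2 err 0.0527
45 0.51 [ -5.9 180. ] -39.1 err 0.0545
45 0.54 [ -9.9 180. ] -35.1 err 0.0582
45 0.57 [-13.8 180. ] -31.2 err 0.0635
45 0.6 [-17.6 180. ] -27.4 err 0.0702
45 0.63 [-21.2 180. ] -23.8 err 0.0781
```

```bash
cat >> h.py <<'E'
from scipy.spatial.transform import Rotation as Ro
def goal(pb,tilt,yaw=0.,pr=True):
    """bridge-frame TCP goal, tilt deg, yaw rel deg -> shares"""
    s=bot.read_state(); a=np.radians(yaw-3.3); ex=np.array([np.cos(a),np.sin(a),0]); ey=np.array([-ex[1],ex[0],0]); ez=np.array([0,0,1.]); t=np.radians(tilt)
    G=np.c_[np.cos(t)*ex+np.sin(t)*ez,np.sin(t)*ex-np.cos(t)*ez,ey]; R=s['tcp_rot']
    P=np.r_[O+EX*pb[0]+EY*pb[1],pb[2]]
    print('T',(R.T@(P-s['position'])/.08).round(3),'R',(Ro.from_matrix(R.T@G).as_rotvec(degrees=True)/60).round(3))
E
python3 -c "
from h import *
goal((-.12,0,.12),0)"
```

```text
T [ 0.078 -0.49  -0.214] R [-0.062  0.009  0.291]
```

Call:
arm_command(translation=[[0,-0.49,-0.1],[0.078,-0.49,-0.214],[0.078,-0.49,-0.214],[0.078,-0.49,-0.214]], rotation=[[0,0,0],[-0.03,0,0.14],[-0.062,0.009,0.291],[-0.062,0.009,0.291]], grip=[-0.4,-0.4,-0.4,-0.4])

```text
time_s: 7.65
position: [0.4985, -0.015, 0.1214]
tcp_rot: [[0.998, 0.002, 0.061], [-0.06, -0.01, 0.998], [0.003, -1.0, -0.01]]
force: [0.4, 1.1, -0.9]
opening: 0.702
```

```bash
python3 -c "
from h import *
s=bot.read_state();print(s['joint_positions'].round(3).tolist(),s['position'].round(4).tolist(),s['tcp_rot'].round(3))"
```

```text
[-14.265, 31.885, 106.488, -0.834, 41.367, -100.171] [0.4985, -0.015, 0.1214] [[ 0.998  0.002  0.061]
 [-0.06  -0.01   0.998]
 [ 0.003 -1.    -0.01 ]]
```

Call:
arm_command(translation=[[0,-0.3,0],[0,-0.9,0],[0,-0.9,0]], rotation=[[0,0,0],[0,0,-0.1],[0,0,-0.2]], grip=[-0.4,-0.4,-0.4])

```text
time_s: 7.95
position: [0.5024, -0.0142, 0.1973]
tcp_rot: [[0.972, 0.227, 0.058], [-0.055, -0.021, 0.998], [0.228, -0.974, -0.008]]
force: [-0.3, -0.7, -0.4]
opening: 0.702
```

```bash
python3 -c "
from h import *
s=bot.read_state();print(s['joint_positions'].round(3).tolist(),s['position'].round(4).tolist(),s['tcp_rot'].round(3))"
```

```text
[-15.742, 21.203, 111.387, 4.165, 34.516, -105.642] [0.5024, -0.0142, 0.1973] [[ 0.972  0.227  0.058]
 [-0.055 -0.021  0.998]
 [ 0.228 -0.974 -0.008]]
```

```bash
cat > k.py <<'E'
import numpy as np
from scipy.spatial.transform import Rotation as Ro
from scipy.optimize import least_squares
def fk(q,L):
    r0,h0,L1,L2,Lt,d,w,e=L; z=np.array([0,0,1.])
    A=Ro.from_euler('z',q[0],degrees=True); B=A*Ro.from_euler('y',q[1],degrees=True); C=B*Ro.from_euler('y',q[2],degrees=True)
    W=C*Ro.from_euler('z',q[3],degrees=True); D=C*Ro.from_euler('ZYZ',q[3:],degrees=True)
    return A.apply([r0,d,h0])+B.apply(L1*z)+C.apply([e,0,L2])+W.apply([0,w,0])+D.apply(Lt*z),D
dat=[([54.001,30.224,82.087,0,67.691,-10.227],[.2717,.5628,.2445]),([-16.3,35.2,119.8,40.7,11.5,-142.5],[.5018,.0077,.0819]),([-16.1,37.8,119.7,56,6.9,-157.6],[.5144,-.0035,.0660]),
([-14.265, 31.885, 106.488, -0.834, 41.367, -100.171],[0.4985, -0.015, 0.1214]),([-15.742, 21.203, 111.387, 4.165, 34.516, -105.642],[0.5024, -0.0142, 0.1973])]
x0=np.array([0,.3,.4,.4,.3,0,.11,0])
f=least_squares(lambda L:np.r_[np.concatenate([fk(q,L)[0]-p for q,p in dat]),(np.array(L)-x0)*1e-3],x0); L=f.x
if __name__=='__main__':
    print(L.round(4),np.abs(f.fun[:15]).max())
    for tilt in (0,20,30,40,45):
      for x in (.48,.51,.54,.57,.6,.63,.66):
        s=least_squares(lambda u:np.r_[fk([0,u[0],u[1],0,180-tilt-u[0]-u[1],0],L)[0][[0,2]]-[np.sqrt(x*x-(L[5]+L[6])**2),.037]],[30,110]); u=s.x
        print(tilt,x,u.round(1),(180-tilt-u.sum()).round(1),'err',np.abs(s.fun).max().round(4))
E
python3 k.py
```

```text
[-0.000e+00  2.750e-01  5.885e-01  3.917e-01  2.844e-01  1.112e-01
 -1.000e-04  1.145e-01] 0.00025872364066789177
0 0.48 [ 40.7 111.2] 28.0 err 0.0
0 0.51 [ 41.6 106.9] 31.5 err 0.0
0 0.54 [ 42.6 102.5] 34.9 err 0.0
0 0.57 [43.8 98.1] 38.2 err 0.0
0 0.6 [45.  93.5] 41.4 err 0.0
0 0.63 [46.4 88.9] 44.6 err 0.0
0 0.66 [48.  84.2] 47.9 err 0.0
20 0.48 [ 42.1 125.1] -7.2 err 0.0
20 0.51 [ 42.  120.8] -2.8 err 0.0
20 0.54 [ 42.2 116.5] 1.3 err 0.0
20 0.57 [ 42.7 112.2] 5.1 err 0.0
20 0.6 [ 43.4 107.8] 8.8 err 0.0
20 0.63 [ 44.2 103.5] 12.3 err 0.0
20 0.66 [45.3 99.1] 15.7 err 0.0
30 0.48 [ 46.8 131.7] -28.5 err 0.0
30 0.51 [ 45.7 127.3] -22.9 err 0.0
30 0.54 [ 45.1 122.9] -18.0 err 0.0
30 0.57 [ 45.  118.6] -13.6 err 0.0
30 0.6 [ 45.1 114.3] -9.4 err 0.0
30 0.63 [ 45.5 110. ] -5.5 err 0.0
30 0.66 [ 46.2 105.7] -1.8 err 0.0
40 0.48 [ 55.2 137.7] -52.9 err 0.0
40 0.51 [ 52.4 133.1] -45.5 err 0.0
40 0.54 [ 50.7 128.6] -39.3 err 0.0
40 0.57 [ 49.6 124.2] -33.8 err 0.0
40 0.6 [ 49.  119.9] -28.9 err 0.0
40 0.63 [ 48.8 115.7] -24.4 err 0.0
40 0.66 [ 48.9 111.4] -20.2 err 0.0
45 0.48 [ 60.8 140.3] -66.1 err 0.0
45 0.51 [ 57.  135.5] -57.5 err 0.0
45 0.54 [ 54.5 131. ] -50.5 err 0.0
45 0.57 [ 52.8 126.7] -44.4 err 0.0
45 0.6 [ 51.7 122.3] -39.1 err 0.0
45 0.63 [ 51.1 118.1] -34.2 err 0.0
45 0.66 [ 50.9 113.8] -29.7 err 0.0
```

The kinematic fit is good to 0.3 mm. The 40° tilt needs the wrist flipped (j4≈180), so I plan a joint-space-smooth path around the singularity, up in free space, ending with the tool half-turned about its axis.

```bash
cat >> k.py <<'E'
from h import *
def toolR(D): M=D.as_matrix(); return np.c_[-M[:,1],M[:,2],-M[:,0]]
def goalR(tilt,yaw=0,half=True):
    a=np.radians(yaw-3.3); ex=np.array([np.cos(a),np.sin(a),0]); ey=np.array([-ex[1],ex[0],0]); ez=np.array([0,0,1.]); t=np.radians(tilt); s=-1 if half else 1
    return np.c_[s*(np.cos(t)*ex+np.sin(t)*ez),np.sin(t)*ex-np.cos(t)*ez,s*ey]
def wp(pb): return np.r_[O+EX*pb[0]+EY*pb[1],pb[2]]
def ik(pb,tilt,q0,yaw=0):
    G=goalR(tilt,yaw); P=wp(pb)
    def e(q):
        p,D=fk(q,L); return np.r_[(p-P)*10,Ro.from_matrix(toolR(D).T@G).as_rotvec()]
    s=least_squares(e,q0); return s.x,np.abs(s.fun).max()
E
cat > plan.py <<'E'
from k import *
s=bot.read_state(); q=s['joint_positions']; print(np.abs(toolR(fk(q,L)[1])-s['tcp_rot']).max(), fk(q,L)[0]-s['position'])
qb,err=ik((-.13,0,.2),38,[-15,30,125,180,35,-100]); print(qb.round(1),err)
qc,err=ik((-.122,0,.037),38,qb); print(qc.round(1),err)
N=25; W=[]
for i in range(N+1):
    u=i/N; a=q+(qb-q)*u; a[4]=q[4]+(qb[4]-q[4])*u-12*np.sin(np.pi*u); p,D=fk(a,L); W.append((p,toolR(D)))
W[0]=(s['position'],s['tcp_rot'])
for k in range(5):
    p0,R0=W[5*k]; T=[];Q=[]
    for i in range(1,6):
        p,R=W[5*k+i]; T.append((R0.T@(p-p0)/.08).round(3).tolist()); Q.append((Ro.from_matrix(R0.T@R).as_rotvec(degrees=True)/60).round(3).tolist())
    print(T,'\n',Q, W[5*k+5][0].round(3), W[5*k+5][1][:,1].round(2), 'steps', [round(np.degrees(Ro.from_matrix(W[5*k+i][1].T@W[5*k+i+1][1]).magnitude()),1) for i in range(5)])
E
python3 plan.py
```

```text
4.440892098500626e-16 [6.25106134e-05 3.74897188e-05 4.62114859e-05]
[-21.2  21.  131.5 129.6  14.2 -54.7] 8.789154383459508e-08
[-20.7  52.6 135.6 165.1  45.9 -93.4] 9.992007221626409e-15
[[0.075, 0.016, 0.12], [0.153, 0.023, 0.214], [0.231, 0.022, 0.283], [0.303, 0.016, 0.33], [0.368, 0.006, 0.354]] 
 [[0.036, 0.108, -0.036], [0.069, 0.219, -0.07], [0.101, 0.331, -0.101], [0.13, 0.445, -0.129], [0.157, 0.561, -0.154]] [0.533 0.013 0.203] [ 0.42  0.08 -0.9 ] steps [np.float64(7.2), np.float64(7.2), np.float64(7.2), np.float64(7.3), np.float64(7.3)]
[[0.042, 0.0, 0.036], [0.082, -0.004, 0.051], [0.117, -0.011, 0.049], [0.145, -0.02, 0.031], [0.163, -0.03, -0.0]] 
 [[0.023, 0.117, -0.025], [0.043, 0.235, -0.047], [0.061, 0.355, -0.067], [0.077, 0.474, -0.083], [0.091, 0.595, -0.097]] [0.541 0.004 0.209] [ 0.54  0.05 -0.84] steps [np.float64(7.3), np.float64(7.3), np.float64(7.3), np.float64(7.3), np.float64(7.3)]
[[0.03, -0.012, -0.027], [0.055, -0.026, -0.066], [0.073, -0.04, -0.114], [0.083, -0.056, -0.169], [0.085, -0.072, -0.227]] 
 [[0.011, 0.121, -0.013], [0.02, 0.242, -0.025], 
[... 266 characters left out ...]
0.059, -0.154], [0.093, -0.081, -0.205], [0.106, -0.103, -0.252]] 
 [[0.004, 0.122, -0.004], [0.008, 0.243, -0.005], [0.011, 0.365, -0.005], [0.015, 0.486, -0.004], [0.019, 0.607, -0.001]] [ 0.503 -0.009  0.2  ] [ 0.58 -0.01 -0.81] steps [np.float64(7.3), np.float64(7.3), np.float64(7.3), np.float64(7.3), np.float64(7.3)]
[[0.034, -0.024, -0.027], [0.066, -0.049, -0.048], [0.097, -0.076, -0.063], [0.129, -0.103, -0.071], [0.165, -0.132, -0.071]] 
 [[0.004, 0.121, 0.004], [0.009, 0.243, 0.009], [0.014, 0.364, 0.016], [0.022, 0.484, 0.023], [0.03, 0.605, 0.03]] [ 0.485 -0.011  0.2  ] [ 0.61 -0.04 -0.79] steps [np.float64(7.3), np.float64(7.3), np.float64(7.3), np.float64(7.3), np.float64(7.3)]
```

Call:
arm_command(translation=[[0.075,0.016,0.12],[0.153,0.023,0.214],[0.231,0.022,0.283],[0.303,0.016,0.33],[0.368,0.006,0.354]], rotation=[[0.036,0.108,-0.036],[0.069,0.219,-0.07],[0.101,0.331,-0.101],[0.13,0.445,-0.129],[0.157,0.561,-0.154]], grip=[-0.4,-0.4,-0.4,-0.4,-0.4])

```text
time_s: 8.45
position: [0.5279, 0.014, 0.198]
tcp_rot: [[0.743, 0.406, 0.532], [-0.609, 0.081, 0.789], [0.277, -0.91, 0.308]]
force: [0.2, 1.0, -0.3]
opening: 0.699
```

Call:
arm_command(translation=[[0.042,0.0,0.036],[0.082,-0.004,0.051],[0.117,-0.011,0.049],[0.145,-0.02,0.031],[0.163,-0.03,0]], rotation=[[0.023,0.117,-0.025],[0.043,0.235,-0.047],[0.061,0.355,-0.067],[0.077,0.474,-0.083],[0.091,0.595,-0.097]], grip=[-0.4,-0.4,-0.4,-0.4,-0.4])

```text
time_s: 8.95
position: [0.5367, 0.0061, 0.2038]
tcp_rot: [[0.262, 0.525, 0.81], [-0.96, 0.053, 0.276], [0.102, -0.85, 0.518]]
force: [0.6, -0.2, 1.1]
opening: 0.701
```

```bash
sed -i 's/\[-15,30,125,180,35,-100\]/[-21.2,21,131.5,129.6,14.2,-54.7]/; s/^N=25/N=15/; s/range(5):$/range(3):/; s/-12\*np.sin(np.pi\*u)/-3*np.sin(np.pi*u)/' plan.py; python3 -c "
from h import *
print(bot.read_state()['joint_positions'].round(1))"; python3 plan.py
```

```text
[-17.9  21.5 119.7  53.6  15.2 -84.2]
2.983724378680108e-16 [0.00025493 0.00020215 0.00014602]
[-21.2  21.  131.5 129.6  14.2 -54.7] 4.3217165957010195e-13
[-20.7  52.6 135.6 165.1  45.9 -93.4] 2.671474153004283e-14
[[-0.001, -0.013, -0.016], [0.004, -0.028, -0.044], [0.012, -0.043, -0.078], [0.02, -0.06, -0.119], [0.027, -0.078, -0.164]] 
 [[0.012, 0.12, -0.005], [0.022, 0.24, -0.01], [0.032, 0.361, -0.016], [0.041, 0.482, -0.02], [0.049, 0.603, -0.024]] [0.523 0.    0.203] [ 0.57  0.03 -0.82] steps [np.float64(7.2), np.float64(7.3), np.float64(7.3), np.float64(7.3), np.float64(7.3)]
[[0.032, -0.02, -0.036], [0.062, -0.042, -0.075], [0.089, -0.064, -0.116], [0.114, -0.087, -0.157], [0.136, -0.111, -0.196]] 
 [[0.007, 0.121, -0.004], [0.014, 0.242, -0.006], [0.021, 0.363, -0.007], [0.027, 0.484, -0.007], [0.034, 0.604, -0.006]] [ 0.503 -0.005  0.199] [ 0.59 -0.   -0.81] steps [np.float64(7.3), np.float64(7.3), np.float64(7.3), np.float64(7.3), np.float64(7.3)]
[[0.038, -0.026, -0.016], [0.074, -0.052, -0.028], [0.11, -0.08, -0.036], [0.148, -0.109, -0.038], [0.189, -0.14, -0.034]] 
 [[0.007, 0.121, 0.003], [0.014, 0.241, 0.007], [0.022, 0.362, 0.012], [0.031, 0.482, 0.018], [0.041, 0.602, 0.024]] [ 0.485 -0.011  0.2  ] [ 0.61 -0.04 -0.79] steps [np.float64(7.3), np.float64(7.3), np.float64(7.2), np.float64(7.2), np.float64(7.2)]
```

Tracking well; three more.

Call:
arm_command(translation=[[0,-0.013,-0.016],[0.004,-0.028,-0.044],[0.012,-0.043,-0.078],[0.02,-0.06,-0.119],[0.027,-0.078,-0.164]], rotation=[[0.012,0.12,-0.005],[0.022,0.24,-0.01],[0.032,0.361,-0.016],[0.041,0.482,-0.02],[0.049,0.603,-0.024]], grip=[-0.4,-0.4,-0.4,-0.4,-0.4])

```text
time_s: 9.45
position: [0.5234, 0.0002, 0.2025]
tcp_rot: [[-0.27, 0.567, 0.778], [-0.938, 0.027, -0.346], [-0.217, -0.823, 0.524]]
force: [0.0, -0.4, -0.1]
opening: 0.702
```

Call:
arm_command(translation=[[0.032,-0.02,-0.036],[0.062,-0.042,-0.075],[0.089,-0.064,-0.116],[0.114,-0.087,-0.157],[0.136,-0.111,-0.196]], rotation=[[0.007,0.121,-0.004],[0.014,0.242,-0.006],[0.021,0.363,-0.007],[0.027,0.484,-0.007],[0.034,0.604,-0.006]], grip=[-0.4,-0.4,-0.4,-0.4,-0.4])

```text
time_s: 9.95
position: [0.5034, -0.0048, 0.1994]
tcp_rot: [[-0.675, 0.587, 0.447], [-0.552, 0.001, -0.834], [-0.49, -0.81, 0.323]]
force: [0.3, -0.6, 0.1]
opening: 0.702
```

Call:
arm_command(translation=[[0.038,-0.026,-0.016],[0.074,-0.052,-0.028],[0.11,-0.08,-0.036],[0.148,-0.109,-0.038],[0.189,-0.14,-0.034]], rotation=[[0.007,0.121,0.003],[0.014,0.241,0.007],[0.022,0.362,0.012],[0.031,0.482,0.018],[0.041,0.602,0.024]], grip=[-0.4,-0.4,-0.4,-0.4,-0.4])

```text
time_s: 10.45
position: [0.4855, -0.0109, 0.2002]
tcp_rot: [[-0.786, 0.615, -0.056], [0.045, -0.033, -0.998], [-0.616, -0.788, -0.002]]
force: [0.7, 0.5, 0.6]
opening: 0.7
```

```bash
cat >> k.py <<'E'
def tgt(pb,tilt,yaw=0):
    s=bot.read_state(); R=s['tcp_rot']
    print('q',s['joint_positions'].round(1),'T',(R.T@(wp(pb)-s['position'])/.08).round(3).tolist(),'R',(Ro.from_matrix(R.T@goalR(tilt,yaw)).as_rotvec(degrees=True)/60).round(3).tolist())
E
python3 -c "
from k import *
tgt((-.128,-.002,.037),38); report('top','t2')"
```

```text
q [-21.2  20.9 131.4 128.5  14.2 -53.7] T [1.24, 1.62, 0.032] R [0.003, 0.0, -0.0]
TCP bridge -0.1297 0.0001 z 0.2002 yaw rel 180.1 F [0.75 0.49 0.57] t 10.45
px [325. 222.]
```

Call:
arm_command(translation=[[0.2,0.27,0],[0.41,0.54,0],[0.62,0.81,0.016],[0.62,0.81,0.016]], rotation=[[0,0,0],[0,0,0],[0,0,0],[0,0,0]], grip=[-0.4,-0.4,-0.4,-0.4])

```text
time_s: 10.9
position: [0.4849, -0.0116, 0.1138]
tcp_rot: [[-0.793, 0.608, -0.051], [0.043, -0.029, -0.999], [-0.608, -0.794, -0.003]]
force: [0.1, 0.0, 0.2]
opening: 0.7
```

Call:
arm_command(translation=[[0.2,0.27,0],[0.41,0.54,0],[0.61,0.8,0.016],[0.61,0.8,0.016],[0.61,0.8,0.016]], rotation=[[0,0,0],[0,0,0],[0,0,0],[0,0,0],[0,0,0]], grip=[-0.4,-0.4,-0.4,-0.4,-0.4])

```text
time_s: 11.4
position: [0.4869, -0.0131, 0.0389]
tcp_rot: [[-0.786, 0.616, -0.051], [0.041, -0.031, -0.999], [-0.617, -0.787, -0.001]]
force: [0.9, -1.1, 1.0]
opening: 0.698
```

```bash
python3 -c "
from k import *
tgt((-.112,-.002,.037),38)
c,u=report('top','t3')
s,u=report('scene','s3')
a=s['image'][140:270,230:390]; b=c['image'][150:280,250:410]
cv2.imwrite('pics/e.png',cv2.resize(np.hstack([a,b]),None,fx=2.5,fy=2.5,interpolation=2))
"
```

```text
q [-21.6  52.7 136.6 164.3  47.  -94. ] T [-0.145, 0.144, 0.002] R [0.004, 0.004, -0.001]
TCP bridge -0.1282 -0.0019 z 0.0389 yaw rel 180.36 F [ 0.88 -1.05  1.02] t 11.4
px [325. 221.]
TCP bridge -0.1281 -0.0021 z 0.0399 yaw rel 180.35 F [ 1.12 -0.15 -0.22] t 11.45
px [322. 198.]
```

View pics/e.png

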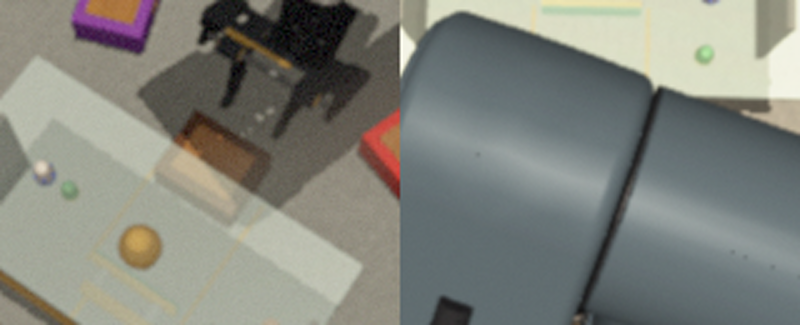

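The box sits roughly 4–5 mm to the right (-y) of the middle and square. I push with the tilted tool, drifting +y slightly.

Call:
arm_command(translation=[[-0.055,0.05,-0.003],[-0.11,0.1,-0.006],[-0.165,0.15,-0.009],[-0.22,0.2,-0.012],[-0.28,0.251,-0.016]], rotation=[[0,0,0],[0,0,0],[0,0,0],[0,0,0],[0,0,0]], grip=[-0.4,-0.4,-0.4,-0.4,-0.4])

```text
time_s: 12.0
position: [0.5159, -0.0136, 0.0361]
tcp_rot: [[-0.788, 0.613, -0.053], [0.041, -0.033, -0.999], [-0.614, -0.789, 0.001]]
force: [-2.5, 0.1, 1.6]
opening: 0.698
```

Call:
arm_command(translation=[[-0.059,0.046,-0.004],[-0.118,0.092,-0.008],[-0.177,0.139,-0.012],[-0.236,0.185,-0.016],[-0.296,0.231,-0.02]], rotation=[[0,0,0],[0,0,0],[0,0,0],[0,0,0],[0,0,0]], grip=[-0.4,-0.4,-0.4,-0.4,-0.4])

```text
time_s: 12.5
position: [0.5465, -0.0138, 0.0358]
tcp_rot: [[-0.788, 0.614, -0.053], [0.041, -0.033, -0.999], [-0.615, -0.789, 0.001]]
force: [-1.8, 0.1, 1.8]
opening: 0.698
```

```bash
python3 -c "
from k import *
tgt((-.025,.002,.037),40)
s,u=report('scene','s4')
a=s['image'][140:280,230:390].copy()
def q(x,y,z): return proj(s,wp((x,y,z)))[0]-[230,140]
def cor(cx,cy): return [np.round(q(cx+i*.044,cy+j*.0525,.046)*4.5) for i in(-1,1) for j in (-1,1)]
print(cor(-.003,-.003)); print('lines',[np.round(q(x,y,0)*4.5) for y in(-.065,.065) for x in (-.04,.1)])
cv2.imwrite('pics/f.png',cv2.resize(a,None,fx=4.5,fy=4.5,interpolation=2)[:600])
"
```

```text
q [-18.   49.4 127.2 163.8  34.6 -88.5] T [-0.44, 0.323, -0.014] R [0.002, 0.004, 0.035]
TCP bridge -0.0687 0.0007 z 0.0358 yaw rel 180.27 F [-1.84  0.11  1.85] t 12.5
px [311. 215.]
[array([322., 238.]), array([462., 327.]), array([240., 348.]), array([382., 441.])]
lines [array([307., 265.]), array([179., 436.]), array([473., 371.]), array([349., 551.])]
```

View pics/f.png

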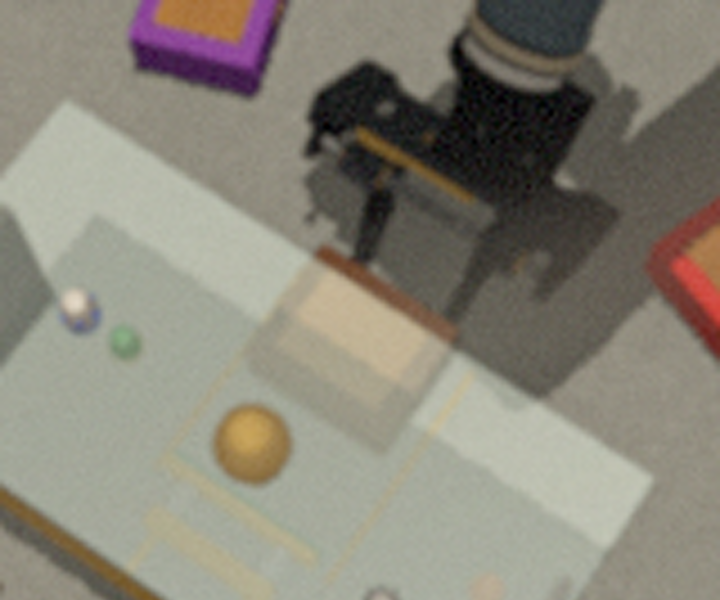

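Projected lines coincide with the seen ones (473,371; 179,436). The box corners lie about 8 mm farther in than predicted, with y≈-1 mm and yaw under 1°, so the lateral is good. I go on straight, stopping well short of the nearest rail setting.

Call:
arm_command(translation=[[-0.059,0.046,0],[-0.118,0.092,0],[-0.177,0.138,0],[-0.236,0.184,0],[-0.296,0.231,0]], rotation=[[0,0,0],[0,0,0],[0,0,0],[0,0,0],[0,0,0]], grip=[-0.4,-0.4,-0.4,-0.4,-0.4])

```text
time_s: 13.05
position: [0.5767, -0.0155, 0.0358]
tcp_rot: [[-0.787, 0.614, -0.053], [0.041, -0.033, -0.999], [-0.615, -0.789, 0.001]]
force: [-1.9, 0.7, -0.4]
opening: 0.698
```

Call:
arm_command(translation=[[-0.03,0.023,0],[-0.059,0.046,0],[-0.09,0.07,0],[-0.118,0.092,0],[-0.118,0.092,0]], rotation=[[0,0,0],[0,0,0],[0,0,0],[0,0,0],[0,0,0]], grip=[-0.4,-0.4,-0.4,-0.4,-0.4])

```text
time_s: 13.55
position: [0.5887, -0.0162, 0.036]
tcp_rot: [[-0.787, 0.615, -0.053], [0.041, -0.033, -0.999], [-0.616, -0.788, 0.001]]
force: [-0.6, -0.0, 0.2]
opening: 0.699
```

```bash
python3 -c "
from k import *
tgt((0,.001,.036),38)
s,u=report('scene','s5')
a=s['image'][180:290,230:370].copy(); k=5
def q(x,y,z): return (proj(s,wp((x,y,z)))[0]-[230,180])*k
tc=(bot.read_state()['position'][:2]-O)@EX+.065
print('box c',tc,[q(tc+i*.044,.001+j*.0525,.046).round() for i in(-1,1) for j in (-1,1)])
print('rail top .117',[q(.117,j,.036).round() for j in(-.055,.055)],'.127',[q(.127,j,.036).round() for j in(-.055,.055)])
cv2.imwrite('pics/g.png',cv2.resize(a,None,fx=k,fy=k,interpolation=2))
"
```

```text
q [-16.5  48.3 121.  162.2  27.7 -84.8] T [-0.26, 0.204, -0.001] R [0.002, 0.004, -0.0]
TCP bridge -0.0264 0.0008 z 0.036 yaw rel 180.28 F [-0.61 -0.05  0.17] t 13.55
px [303. 226.]
box c 0.03853636935507704 [array([322., 125.]), array([478., 226.]), array([228., 251.]), array([386., 356.])]
rail top .117 [array([188., 302.]), array([353., 415.])] .127 [array([177., 317.]), array([342., 430.])]
```

View pics/g.png

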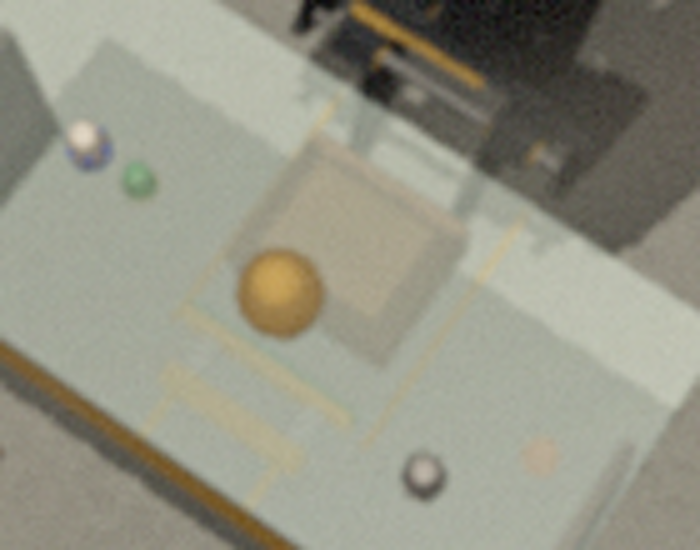

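Image: box front edge at (318,140)–(467,238), rail top edge from about (185,307) to (350,420). That leaves a gap of about 27 mm. I approach to ~10 mm, then feel.

Call:
arm_command(translation=[[-0.039,0.031,0],[-0.079,0.061,0],[-0.118,0.092,0],[-0.158,0.123,0],[-0.158,0.123,0]], rotation=[[0,0,0],[0,0,0],[0,0,0],[0,0,0],[0,0,0]], grip=[-0.4,-0.4,-0.4,-0.4,-0.4])

```text
time_s: 14.1
position: [0.6053, -0.0171, 0.0362]
tcp_rot: [[-0.786, 0.616, -0.053], [0.041, -0.033, -0.999], [-0.617, -0.787, 0.001]]
force: [-0.3, -0.2, 0.0]
opening: 0.698
```

Call:
arm_command(translation=[[-0.01,0.008,0],[-0.02,0.016,0],[-0.03,0.023,0],[-0.03,0.023,0]], rotation=[[0,0,0],[0,0,0],[0,0,0],[0,0,0]], grip=[-0.4,-0.4,-0.4,-0.4])

```text
time_s: 14.5
position: [0.607, -0.0171, 0.0359]
tcp_rot: [[-0.788, 0.614, -0.053], [0.041, -0.033, -0.999], [-0.615, -0.789, 0.001]]
force: [-2.2, 1.1, 0.8]
opening: 0.703
```

Call:
arm_command(translation=[[-0.01,0.008,0],[-0.02,0.016,0],[-0.03,0.023,0],[-0.03,0.023,0]], rotation=[[0,0,0],[0,0,0],[0,0,0],[0,0,0]], grip=[-0.4,-0.4,-0.4,-0.4])

```text
time_s: 14.9
position: [0.6104, -0.0173, 0.036]
tcp_rot: [[-0.787, 0.614, -0.053], [0.041, -0.033, -0.999], [-0.615, -0.788, 0.001]]
force: [-1.5, 0.5, 1.0]
opening: 0.701
```

Call:
arm_command(translation=[[-0.01,0.008,0],[-0.02,0.016,0],[-0.02,0.016,0]], rotation=[[0,0,0],[0,0,0],[0,0,0]], grip=[-0.4,-0.4,-0.4])

```text
time_s: 15.2
position: [0.6124, -0.0174, 0.036]
tcp_rot: [[-0.787, 0.614, -0.053], [0.041, -0.033, -0.999], [-0.615, -0.788, 0.001]]
force: [-1.7, 0.3, 0.7]
opening: 0.699
```

Call:
arm_command(translation=[[-0.01,0.008,0],[-0.02,0.016,0],[-0.02,0.016,0]], rotation=[[0,0,0],[0,0,0],[0,0,0]], grip=[-0.4,-0.4,-0.4])

```text
time_s: 15.5
position: [0.6145, -0.0175, 0.036]
tcp_rot: [[-0.787, 0.614, -0.053], [0.041, -0.033, -0.999], [-0.615, -0.788, 0.001]]
force: [-2.0, 0.0, 1.4]
opening: 0.697
```

Call:
arm_command(translation=[[-0.01,0.008,0],[-0.02,0.016,0],[-0.02,0.016,0]], rotation=[[0,0,0],[0,0,0],[0,0,0]], grip=[-0.4,-0.4,-0.4])

```text
time_s: 15.8
position: [0.6165, -0.0176, 0.0359]
tcp_rot: [[-0.787, 0.614, -0.053], [0.041, -0.033, -0.999], [-0.615, -0.788, 0.001]]
force: [-1.6, 1.1, 1.4]
opening: 0.701
```

```bash
python3 -c "
from k import *
F=[]
for i in range(4): s=bot.read_state(); F.append(s['force']); eyes.capture('scene')
print(np.mean(F,0).round(2)); report('scene','s6')"
```

```text
[-1.3   0.6   1.06]
TCP bridge 0.0014 0.001 z 0.0359 yaw rel 180.27 F [-1.21  0.31  0.69] t 16.0
px [297. 234.]
```

Call:
arm_command(translation=[[-0.01,0.008,0],[-0.02,0.016,0],[-0.02,0.016,0]], rotation=[[0,0,0],[0,0,0],[0,0,0]], grip=[-0.4,-0.4,-0.4])

```text
time_s: 16.35
position: [0.6183, -0.0176, 0.0358]
tcp_rot: [[-0.788, 0.614, -0.053], [0.041, -0.033, -0.999], [-0.615, -0.789, 0.001]]
force: [-2.3, 0.9, 2.3]
opening: 0.7
```

Call:
arm_command(translation=[[-0.01,0.008,0],[-0.02,0.016,0],[-0.02,0.016,0]], rotation=[[0,0,0],[0,0,0],[0,0,0]], grip=[-0.4,-0.4,-0.4])

```text
time_s: 16.65
position: [0.62, -0.0177, 0.0358]
tcp_rot: [[-0.788, 0.614, -0.053], [0.041, -0.033, -0.999], [-0.614, -0.789, 0.001]]
force: [-3.9, 0.1, 2.0]
opening: 0.698
```

```bash
python3 -c "
from k import *
F=[]
for i in range(5): s=bot.read_state(); F.append(s['force']); eyes.capture('scene')
print(np.mean(F,0).round(2)); report('scene','s7')"
```

```text
[-4.27  0.57  2.67]
TCP bridge 0.005 0.0011 z 0.0358 yaw rel 180.28 F [-3.91  0.44  2.37] t 16.9
px [296. 236.]
```

Force rose from a steady ~1.6 N (sliding friction) to ~4.3 N, so the rail is giving. I retreat gently.

Call:
arm_command(translation=[[0.015,-0.012,0],[0.03,-0.023,0],[0.045,-0.035,0],[0.06,-0.046,0],[0.08,-0.062,0]], rotation=[[0,0,0],[0,0,0],[0,0,0],[0,0,0],[0,0,0]], grip=[-0.4,-0.4,-0.4,-0.4,-0.4])

```text
time_s: 17.45
position: [0.6127, -0.0176, 0.0359]
tcp_rot: [[-0.787, 0.615, -0.053], [0.041, -0.033, -0.999], [-0.616, -0.788, 0.001]]
force: [-0.5, 0.9, 0.8]
opening: 0.704
```

Call:
arm_command(translation=[[0.1,-0.077,0],[0.2,-0.154,0],[0.4,-0.31,0],[0.6,-0.46,0],[0.6,-0.46,0]], rotation=[[0,0,0],[0,0,0],[0,0,0],[0,0,0],[0,0,0]], grip=[-0.4,-0.4,-0.4,-0.4,-0.4])

```text
time_s: 17.95
position: [0.5475, -0.0133, 0.0343]
tcp_rot: [[-0.792, 0.608, -0.054], [0.043, -0.032, -0.999], [-0.609, -0.793, -0.001]]
force: [-1.5, 0.1, -0.6]
opening: 0.697
```

```bash
python3 -c "
from k import *
s,u=report('scene','s8')
a=s['image'][180:290,230:370].copy(); k=5
def q(x,y,z): return (proj(s,wp((x,y,z)))[0]-[230,180])*k
tc=.077
print('box c',tc,[q(tc+i*.044,.001+j*.0525,.046).round() for i in(-1,1) for j in (-1,1)])
cv2.imwrite('pics/h.png',cv2.resize(a,None,fx=k,fy=k,interpolation=2))
"
```

```text
TCP bridge -0.0677 0.0013 z 0.0343 yaw rel 180.22 F [-1.47  0.09 -0.61] t 17.95
px [311. 215.]
box c 0.077 [array([281., 179.]), array([438., 282.]), array([186., 307.]), array([345., 415.])]
```

View pics/h.png

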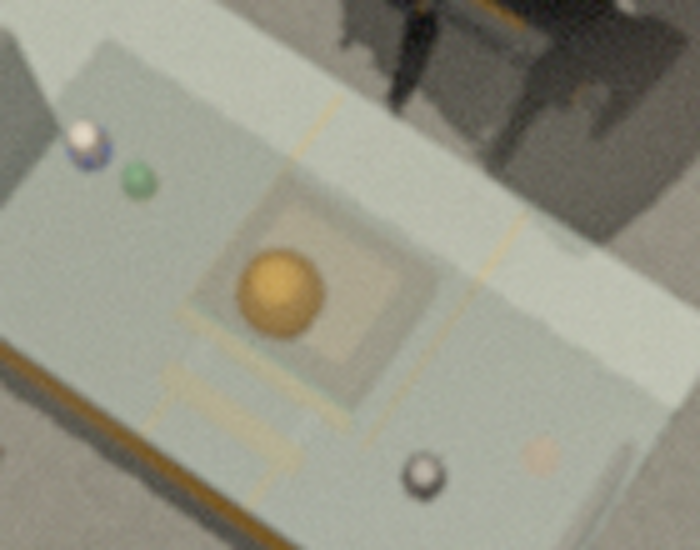

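The box front edge is at about (285,176)–(437,278), matching the projection for x=0.077, y=+0.001, yaw≈0. Its back lies on the rail, whose ends are unmoved at (185,307) and (350,420). Thimbles and egg stand as before, and the fingers are well clear.

```bash
python3 -c "
from k import *
F=[]
for i in range(5): eyes.capture('scene'); F.append(bot.read_state()['force'])
print(np.mean(F,0).round(2),bot.read_state()['position'].round(4)); print(bot.hand_in())"
```

```text
[0.04 0.32 0.11] [ 0.5532 -0.0145  0.0356]
the job is handed in; nothing more can be done
None
```

The ring box is in its bay against the rail, and the job is handed in at about 18 s of the 72 s allowed; no verdict was reported.

**What I did:** I pushed the walnut box with two spread fingertips, first with the tool upright, steering it onto the bay's middle line and square to it. The 40° tilt could not be reached in the first wrist posture. The attempt drifted the tool up and forward near the box without any force showing, so I turned the wrist over in free space and pushed on in at about 38°.

**Feeling for the rail:** The push force stayed at about 1.6 N of sliding friction, then rose to about 4.3 N over the last 4 mm. I stopped there and backed off slowly.

**Last checks:**
- **Box position:** the scene picture puts it at about x = 0.077 m and y = +0.001 m in the shelf's frame, with its sides within about 1° of the bay's.
- **Rail contact:** the box's back looks to be against the rail, but I inferred the contact from the push force and the picture and did not measure it after letting go.
- **Bystanders:** the thimbles and the egg on or under the shelf look unmoved. The ring cone was outside the last picture, and the arm never went near it.
- **Robot:** the fingers are well clear, with the averaged tool force about 0.3 N, which is noise.

**Disagreement:** the box showed about 8 mm farther in than the fingertip geometry predicted, so I relied on the image and the force instead.

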